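Unpack the thread delivery

ROBOT

A 6-joint arm with a two-finger parallel gripper is mounted at the origin on a cart in front of the work surface, level with it; the furniture and walls round the work are solid. World frame = base frame: x ahead of the robot, y to its left, z up, the work surface at z = 0. Lengths are in mm, angles in degrees, forces in N, time in s.
With the tool pointing down it reaches from about 275 to 825 mm from the base axis. Payload 4.9 kg.
Tool frame: the origin (TCP) lies midway between the tips of the shut fingers; the grasp point (between the pads) lies 19 mm behind it; z points along the fingers, y is the line along which they close (so a half turn about z gives the same grasp; the last joint's range is limited). The gripper opens to 85 mm and grips with 20 to 120 N. Pads are 22 mm wide; open, the fingers measure 114 mm over their backs; the gripper's body (76 mm by 85 mm) begins 54 mm behind the grasp point. The pads swing forward as they close: fully open they stand 13 mm farther back than shut.
Start: joints at [-72.09, 18.69, -11.035, 60.275, 0, 82.311], TCP at [237.659, -496.021, 231.281] pointing down, gripper open.
Joint ranges: [-152.03, 152.03], [-55.5, 102.48], [-74.3, 77.21], [-110.64, 120.58], [-84.22, 78.4], [-180, 180]. Speed limits (degrees/s): [147.25, 147.25, 180, 180, 180, 180].

INTERFACE

Orientations are given as [roll, pitch, yaw] about the fixed x, y, z axes, in that order (R = Rz(yaw) Ry(pitch) Rx(roll)).
In Python, from cell import arm, imaging gives the robot as it stands.
- The arm moves only by the tool jog_arm, never from a script. Its argument "deltas" is text: rows parted by semicolons, each of 7 numbers parted by spaces: the shift along the world's x, y, z in m, then the turn, a rotation vector about the world's x, y, z in degrees, then the opening in per cent of the stroke, from 0 (shut) to 100 (fully open). A call has 1 to 20 rows; each row is the pose to reach, as a shift and turn from the pose commanded when the call began; what a row does not reach only later rows make up. A row lasts 1/12 s, in which the tool goes at most 41.7 mm and 7.16 degrees, less where a joint would pass 70% of its speed; a pose out of reach is approached as far as the arm can. A call with a gripper value outside its range is refused whole. The fingers move at their own pace and stop on an object; "newtons" is the grip in N (left out, the last holds). Time passes only in rows, so rows that repeat a pose let the fingers close. It gives the time, the measured TCP pose, the force, the opening and the grip force at its end, in the units of the state.
- arm.state(): the state, without advancing time (a new reading comes with each control period).
- imaging.get_image(name): name is "side" or "top"; returns a dict with "color" (420x560x3 uint8, red, green, blue), "z_map" (420x560 float32, mm along the optical axis (not along the pixel's ray), 0 where there is no reading), "intrinsics" (3x3 intrinsics, pixels), "xyz" and "orientation" of the camera in the world. Camera axes: x right, y down, z forward; pixel columns grow to the right and rows downward; lengths in mm; the calibration is good to about 2 mm. A picture is of the moment at which its call begins.
- arm.sign_off(): hands the job in; it is judged then, once.
The state is a dict: "time_s": time; "qpos": joint angles; "joint_vel": joint speeds; "tau": joint torques, N m; "tool_pos": TCP position; "orientation": TCP orientation; "force": force on the tool from outside, world axes, zero at the start; "ft_torque": the same for the moment, N m; "grip_width": opening from 0.0 (shut) to 1.0 (fully open); "grasp_force": force on a finger pad.
Only numpy, scipy, OpenCV 4.12 (cv2) and the standard library are available. Lean on these libraries where they do the work, as an engineer would, in place of code of your own. Each camera call takes 0.05 s, during which the arm holds its last target. There are 200 camera calls.

TASK

Unpack the carton of thread. Take the bone folder, slip its end through the slot in the front of the carton and lever the flaps up with it, the one with the red tape first; swing each flap well past upright so that it leans outward before you start on the next. Lay the folder back flat in the middle of its cork mat and stand every spool from the carton upright in the wooden tray, leaving the other things on the bench alone.

Things in the scene. Friction and masses are not known exactly. Their poses are not given: they have to be found in the camera images.
- carton: Cardboard delivery carton, fixed to the bench. Outside 192 (its x) by 216 (its y) mm, walls 4 mm, wall top 84 mm above the bench. Origin at the centre of its underside; its front (-x) wall faces the robot, z up. The spools stand on its padded floor, 12 mm above the bench, their axes at least 40 mm from the front and back walls and 50 mm from the side walls.
- slot (a point): Centre of the slot in the carton's front wall, 78 mm above the bench, in the middle of the wall's thickness; it has the carton's axes. The slot is open-topped, 12 mm high and 150 mm wide (carton y -75 to +75 mm, z 72 to 84 mm), right under the flaps: a thin blade goes in through it under either flap, a finger does not.
- flap_a (a joint): Angle of the first flap (left half of the top, on the carton's +y side; red tape along its free edge laps 13 mm over the other flap). 0 = closed flat, grows as it swings up and outward, 1.57 = upright, stops at 2.3. A 192 x 107 mm panel, 4 mm thick, 30 g; its underside contains the hinge axis. The crease is stiff (about 0.022 N m): the flap stays where it is left.
- flap_b (a joint): Angle of the second flap (right half of the top, on the carton's -y side, no tape of its own; it lies under the tape of the first). Same size and behaviour as the first flap, mirrored.
- flap_a_hinge (a point): Middle of the first flap's hinge line, which runs along the carton's x at its y = +108 mm, z = 84 mm.
- flap_b_hinge (a point): Middle of the second flap's hinge line, along the carton's x at its y = -108 mm, z = 84 mm.
- folder: Bone folder: a flat ivory-coloured blade, 197 mm long (its y), 25 mm wide (x), 6 mm thick (z), 35 g, rounded ends, either end serves. Origin at the centre of its underside. At the start it lies along the cork mat.
- mat: Cork mat, the folder's place: 250 (its x) by 120 (y) by 4 mm, fixed. Origin at the centre of its underside.
- tray: Shallow open tray of light wood, fixed: outside 250 (its x) by 120 (y) mm, 26 mm high, walls 6 mm, floor 6 mm thick. Origin at the centre of its underside. It lies on one side of the carton, the mat on the other (sides change).
- spool_white: Cream-white thread spool, 48 mm diameter, 52 mm high, 80 g. Origin at the centre of its lower end, z along its axis; stands upright in the carton. May be absent.
- spool_black: Black thread spool with wooden ends, 44 mm diameter, 58 mm high, 80 g. Origin and stand as the white one. May be absent.
- spool_white_b: A second cream-white thread spool, the same in every way. May be absent.
- spool_black_b: A second black thread spool, the same in every way. May be absent.
- heel_block: Stack of leather heel lifts, 62 x 69 x 19 mm, bystander in front of the carton. Origin under its centre.
- beeswax: Cake of beeswax, 38 x 53 x 24 mm, bystander. Origin under its centre.
- edge_plane: Small blue plane, 28 x 58 x 20 mm, bystander. Origin under its centre.
- awl: Awl with wooden handle, 23 x 108 x 24 mm, bystander. Origin under its centre.

How it is judged (in metres and radians):
On the way, in this order (a step that is already met when the one before it is completed fails the run):
1. the taped flap is being levered up with the bone folder: it is raised past 0.35 rad while the folder bears on it (value of joint flap_a between 0.35 and 1.7 rad and contact force between folder and flap_a above 0.05 N), for 0.1 s.
2. the taped flap is folded back past upright (over 1.75 rad) (value of joint flap_a above 1.75 rad), for 0.2 s.
3. the other flap is being levered up with the bone folder: it is raised past 0.35 rad while the folder bears on it (value of joint flap_b between 0.35 and 1.7 rad and contact force between folder and flap_b above 0.05 N), for 0.1 s.
4. the other flap is folded back past upright (over 1.75 rad) (value of joint flap_b above 1.75 rad), for 0.2 s.
At the end, for the whole second after the job is handed in: Both flaps are open past 1.7 rad; every spool that was present stands upright (within 0.2 rad) on the tray's floor inside its walls, at rest; the bone folder lies flat with its centre within 40 mm of the mat's centre (value of joint each of flap_a, flap_b above 1.7 rad and horizontal distance between folder and mat below 0.04 m and height (world z) of folder below 0.02 m and linear speed of each of folder, spool_white, spool_black, spool_white_b, spool_black_b below 0.02 m/s and x of spool_white in the frame of tray between -0.119 and 0.119 m and y of spool_white in the frame of tray between -0.054 and 0.054 m and z of each of spool_white, spool_black, spool_white_b, spool_black_b in the frame of tray below 0.015 m and angle between each of spool_white, spool_black, spool_white_b, spool_black_b's own z axis and vertical below 0.2 rad and x of spool_black in the frame of tray between -0.119 and 0.119 m and y of spool_black in the frame of tray between -0.054 and 0.054 m and x of spool_white_b in the frame of tray between -0.119 and 0.119 m and y of spool_white_b in the frame of tray between -0.054 and 0.054 m and x of spool_black_b in the frame of tray between -0.119 and 0.119 m and y of spool_black_b in the frame of tray between -0.054 and 0.054 m); the robot touches nothing.
It fails at once if the second flap is forced up (over 0.2 rad) while the taped one still lies over it (under 1.0 rad) (value of joint flap_b above 0.2 rad and value of joint flap_a below 1 rad).
It fails at once if a bystander (heel lifts, beeswax, plane, awl) is moved more than 30 mm (distance of any of heel_block, beeswax, edge_plane, awl from where it was at the start of the episode above 0.03 m).
Of spool_white, spool_black, spool_white_b, spool_black_b only 2 to 4 are there at a start; the rules pass over those that are not, and their reading is None.
At some moment in a run one of folder may be knocked a few centimetres aside while the robot is not near it.
It also fails if it takes over 210 s, if anything falls off the work surface, if the arm or the gripper's body presses on something with over 40 N, if the wrist force passes 120 N, or if a joint passes its speed limit or range.

## Working session

There is one attempt and no reset: what is moved stays moved. The work goes in short steps, Python scripts to look and compute and a tool call to move; the robot and the scene stay as the last step left them, time stands still between calls to the robot, and variables do not carry over. Pictures are saved under pics/ and viewed, at most 14 in all, crops included, and the job is handed in when it is done.

Besides the shell and the picture viewer there is one more tool, called after "Call:" as a command line: name --argument value ..., lists and objects as JSON in quotes. jog_arm: Moves the arm, as the interface text tells. Its arguments: {"type":"object","properties":{"deltas":{"type":"string"},"newtons":{"type":"number"}},"required":["deltas"]}

```bash
ls; mkdir -p pics
cat > h.py <<'E'
import numpy as np, cv2
from scipy.spatial.transform import Rotation as R
from cell import arm, imaging
def cam(n):
    d=imaging.get_image(n); return d
def rot(d):
    o=np.array(d['orientation']); return R.from_euler('xyz',o,degrees=True).as_matrix() if o.shape==(3,) else o
def ray(d,u,v,z):
    K=np.array(d['intrinsics']); r=rot(d)@np.linalg.inv(K)@np.array([u,v,1.]); c=np.array(d['xyz'])
    return c+r*(z-c[2])/r[2]
def cloud(d):
    K=np.array(d['intrinsics']); h,w=d['z_map'].shape
    u,v=np.meshgrid(np.arange(w),np.arange(h)); Z=d['z_map']
    P=np.stack([(u-K[0,2])/K[0,0]*Z,(v-K[1,2])/K[1,1]*Z,Z],-1)
    return P@rot(d).T+np.array(d['xyz'])
def save(d,n): cv2.imwrite('pics/'+n,d['color'][:,:,::-1])
E
python3 - <<'E'
from h import *
for n in('top','side'):
    d=cam(n);save(d,n+'0.png');print(n,d['xyz'],d['orientation'],np.array(d['intrinsics']).tolist())
    np.savez(n+'0.npz',**d)
print(arm.state())
E
```

```text
pics
top [378.81358466  -9.8826681  989.212447  ] [-171.41658724    1.34824795  -88.6198583 ] [[389.46464821502514, 0.0, 280.8305069423037], [0.0, 389.46464821502514, 212.07910075600762], [0.0, 0.0, 1.0]]
side [ 747.50740684  726.82691636 1010.4186944 ] [-140.44709702   -0.53118769  164.69477557] [[536.0362354276851, 0.0, 274.174800664368], [0.0, 536.0362354276851, 215.24370323680483], [0.0, 0.0, 1.0]]
{'time_s': 0.1, 'qpos': array([-7.20889130e+01,  1.87284130e+01, -1.10862563e+01,  6.02751933e+01,
        4.54076094e-04,  8.23089455e+01]), 'joint_vel': array([-0.02534536, -0.01171107,  0.1189236 , -0.08235147, -0.03902246,
        0.03220454]), 'tau': array([ 1.80958883e-03, -4.44239938e+01,  2.63037890e+01,  7.95710657e-03,
        3.77050924e-05,  1.07554644e-05]), 'tool_pos': array([ 237.49823401, -495.49679298,  230.57570727]), 'orientation': array([-1.79911007e+02, -1.24764361e-02,  2.56021314e+01]), 'force': array([0.87432622, 0.37006441, 0.3094626 ]), 'ft_torque': array([-0.06832066, -0.03550945,  0.02263145]), 'grasp_force': 0.0, 'grip_width': 0.9986392224097044}
```

View pics/top0.png

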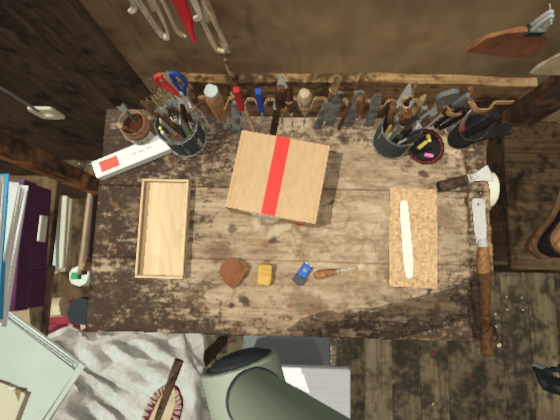

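View pics/side0.png

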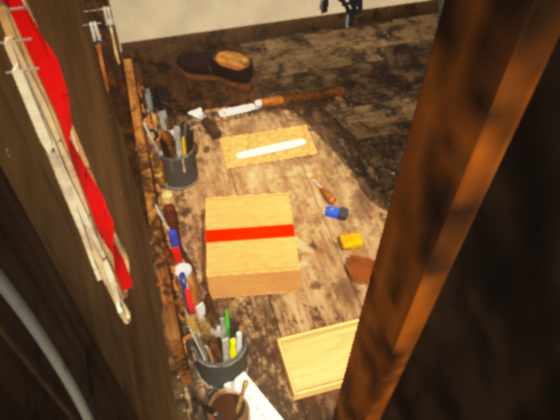

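The top view shows the carton at (278,178) with red tape, the tray at (163,228) on the robot's left, the mat at (413,237) with the folder at (406,239), and the bystanders along row 272. The side view agrees. Next I measure them.

```bash
cat > m.py <<'E'
from h import *
d=dict(np.load('top0.npz')); P=cloud(d); hsv=cv2.cvtColor(d['color'],cv2.COLOR_RGB2HSV)
def rect(mask,z,name):
    n,l,s,c=cv2.connectedComponentsWithStats(mask.astype(np.uint8)); i=1+np.argmax(s[1:,4])
    v,u=np.where(l==i); pts=np.array([ray(d,a,b,z)[:2] for a,b in zip(u,v)]).astype(np.float32)
    r=cv2.minAreaRect(pts); print(name,np.round(r[0],1),np.round(r[1],1),round(r[2],1),'n',len(u),'z med',np.round(np.median(P[l==i][:,2]),1))
    return l==i
Z=P[:,:,2]; X=P[:,:,0];Y=P[:,:,1]
box=(Z>75)&(Z<105)&(X>350)&(X<720)&(Y>-150)&(Y<170); b=rect(box,89,'carton')
red=(hsv[...,1]>190)&((hsv[...,0]<6)|(hsv[...,0]>174))&b; rect(red,92,'tape')
u0=np.s_[170:300,370:450]
m=np.zeros(Z.shape,bool); m[u0]=True
fo=m&(hsv[...,1]<70)&(hsv[...,2]>170); rect(fo,10,'folder')
mat=m&(hsv[...,1]>70)&(hsv[...,2]>130)|fo; rect(mat,4,'mat')
t=np.zeros(Z.shape,bool); t[170:290,125:200]=True
rect(t&(hsv[...,2]>150),26,'tray'); rect(t&(Z>17)&(Z<40),26,'tray depth')
for n,(u,v) in dict(heel=(234,272),wax=(264,274),plane=(303,273),awl=(332,272)).items(): print(n,np.round(ray(d,u,v,15)),np.round(P[v,u]))
for p in [(406,239),(413,280),(163,228),(300,240),(260,180),(300,180)]: print(p,np.round(P[p[1],p[0]]),hsv[p[1],p[0]])
E
python3 m.py
```

```text
carton [600.   25.4] [215.8 193.9] 80.2 n 7174 z med 88.9Traceback (most recent call last):
  File "m.py", line 10, in <module>
    red=(hsv[...,1]>190)&((hsv[...,0]<6)|(hsv[...,0]>174))&b; rect(red,92,'tape')
                                                              ~~~~^^^^^^^^^^^^^^^
  File "m.py", line 4, in rect
    n,l,s,c=cv2.connectedComponentsWithStats(mask.astype(np.uint8)); i=1+np.argmax(s[1:,4])
                                                                         ~~~~~~~~~^^^^^^^^^
    return _wrapfunc(a, 'argmax', axis=axis, out=out, **kwds)
    return bound(*args, **kwds)
ValueError: attempt to get argmax of an empty sequence
```

```bash
sed -i 's/^red=.*/red=b\&(hsv[...,1]>180)\&(hsv[...,0]<10)|b\&(hsv[...,0]>170); print(red.sum()); rect(red,92,"tape") if red.any() else print(hsv[180,277])/' m.py; python3 m.py
```

```text
carton [600.   25.4] [215.8 193.9] 80.2 n 7174 z med 88.9
0
[  2 175 253]
folder [ 466. -298.] [195.4  26.3] 3.3 n 775 z med 10.4
mat [ 480.2 -310.7] [202.3 332.3] 89.4 n 9904 z med 2.3
tray [470.3 309.8] [287.3 180.7] 3.2 n 5317 z med 7.1
tray depth [478. 313.] [249.6 122.7] 0.1 n 894 z med 26.1
heel [373. 129.  15.] [373. 129.  18.]
wax [370.  54.  15.] [370.  54.  21.]
plane [374. -42.  15.] [374. -42.  20.]
awl [ 379. -113.   15.] [ 379. -113.   17.]
(406, 239) [ 464. -297.   13.] [ 30  26 255]
(413, 280) [ 364. -313.    7.] [ 17 102 237]
(163, 228) [479. 317.   5.] [ 18  88 247]
(300, 240) [457. -33.   1.] [ 17  84 201]
(260, 180) [590.  66.  91.] [ 17 100 236]
(300, 180) [592. -29.  89.] [ 17 100 239]
```

Call:
jog_arm --deltas "0.08 0.10 0 0 0 30 100;0.16 0.194 -0.05 0 0 60 100;0.16 0.194 -0.10 0 0 110 70;0.16 0.194 -0.10 0 0 110 70;0.16 0.194 -0.10 0 0 110 70;0.16 0.194 -0.10 0 0 110 70;0.16 0.194 -0.10 0 0 110 70;0.16 0.194 -0.10 0 0 110 70;0.16 0.194 -0.10 0 0 110 70;0.16 0.194 -0.10 0 0 110 70;0.16 0.194 -0.10 0 0 110 70;0.16 0.194 -0.10 0 0 110 70;0.16 0.194 -0.10 0 0 110 70;0.16 0.194 -0.10 0 0 110 70;0.16 0.194 -0.10 0 0 110 70;0.16 0.194 -0.10 0 0 110 70;0.16 0.194 -0.10 0 0 110 70" --newtons 60

```text
time_s: 1.52
tool_pos: [397.4, -301.8, 131.0]
orientation: [-180.0, -0.0, 135.6]
force: [0.1, -0.3, 0.1]
grip_width: 0.701
grasp_force: 0.0
```

Call:
jog_arm --deltas "0 0 0 0 0 47.7 60;0 0 0 0 0 47.7 60;0 0 0 0 0 47.7 60;0 0 0 0 0 47.7 60;0 0 0 0 0 47.7 60;0 0 0 0 0 47.7 60;0 0 0 0 0 47.7 60;0 0 0 0 0 47.7 60;0 0 0 0 0 47.7 60"

```text
time_s: 2.27
tool_pos: [397.5, -301.9, 131.1]
orientation: [180.0, -0.0, -176.9]
force: [-0.5, -0.0, 0.5]
grip_width: 0.603
grasp_force: 0.0
```

```bash
cat > s.py <<'E'
from h import *
import sys
s=arm.state(); print({k:np.round(s[k],2) for k in('time_s','tool_pos','orientation','force','grip_width','grasp_force','qpos')})
for n in sys.argv[1:]:
    d=cam(n.rstrip('0123456789')); save(d,n+'.png'); np.savez(n+'.npz',**d)
E
python3 s.py top1
python3 - <<'E'
from h import *
d=dict(np.load('top0.npz'))
print([np.round(ray(d,*p,4)[:2]) for p in [(391,187),(436,188),(437,287),(389,286)]])
d=dict(np.load('top1.npz'));hsv=cv2.cvtColor(d['color'],cv2.COLOR_RGB2HSV)
m=np.zeros(hsv.shape[:2],bool);m[170:300,370:450]=1
f=m&(hsv[...,1]<70)&(hsv[...,2]>170);v,u=np.where(f);r=cv2.minAreaRect(np.array([ray(d,a,b,10)[:2] for a,b in zip(u,v)],np.float32));print(r,f.sum())
E
```

```text
{'time_s': np.float64(2.27), 'tool_pos': array([ 397.53, -301.89,  131.11]), 'orientation': array([ 1.7998e+02, -2.0000e-02, -1.7688e+02]), 'force': array([-0.52, -0.04,  0.48]), 'grip_width': np.float64(0.6), 'grasp_force': np.float64(0.0), 'qpos': array([-45.69,  18.86, -26.9 ,  44.27,   0.  , -48.81])}
[array([ 598., -264.]), array([ 597., -379.]), array([ 348., -372.]), array([ 348., -255.])]
((467.22491455078125, -306.9941101074219), (195.46543884277344, 50.9603385925293), 6.8945488929748535) 717
```

Call:
jog_arm --deltas "0 0 -0.04 0 0 0 60;0 0 -0.08 0 0 0 60;0 0 -0.11 0 0 0 60;0 0 -0.12 0 0 0 60;0 0 -0.127 0 0 0 60;0 0 -0.127 0 0 0 60;0 0 -0.127 0 0 0 20;0 0 -0.127 0 0 0 10;0 0 -0.127 0 0 0 10;0 0 -0.127 0 0 0 10;0 0 -0.127 0 0 0 10;0 0 -0.127 0 0 0 10;0 0 -0.127 0 0 0 10;0 0 -0.127 0 0 0 10;0 0 -0.127 0 0 0 10" --newtons 100

```text
time_s: 3.57
tool_pos: [398.9, -303.3, 6.5]
orientation: [-179.8, 0.1, -176.7]
force: [-1.8, 1.3, 6.3]
grip_width: 0.207
grasp_force: 97.8
```

Call:
jog_arm --deltas "0 0 0.02 0 0 0 10;0 0 0.05 0 0 0 10;0 0 0.09 0 0 0 10;0 0 0.12 0 0 0 10;0 0 0.12 0 0 0 10;0 0 0.12 0 0 0 10"

```text
time_s: 4.07
tool_pos: [399.4, -303.7, 127.5]
orientation: [-179.7, 0.3, -176.7]
force: [-0.1, -0.8, -0.9]
grip_width: 0.203
grasp_force: 96.7
```

```bash
python3 s.py top2 side2
python3 - <<'E'
import cv2,numpy as np
a=cv2.resize(cv2.imread('pics/top2.png')[150:320,330:480],None,fx=3,fy=3);b=cv2.resize(cv2.imread('pics/side2.png')[80:220,180:340],None,fx=2.6,fy=2.6)
h=max(a.shape[0],b.shape[0]);f=lambda i:np.pad(i,((0,h-i.shape[0]),(0,0),(0,0)))
cv2.imwrite('pics/c2.png',np.hstack([f(a)[:,:380],f(b)]))
E
```

```text
{'time_s': np.float64(4.07), 'tool_pos': array([ 399.38, -303.73,  127.5 ]), 'orientation': array([-179.69,    0.26, -176.7 ]), 'force': array([-0.06, -0.77, -0.92]), 'grip_width': np.float64(0.2), 'grasp_force': np.float64(96.71), 'qpos': array([-45.69,  19.06, -27.23,  43.31,  -0.  , -48.98])}
```

View pics/c2.png

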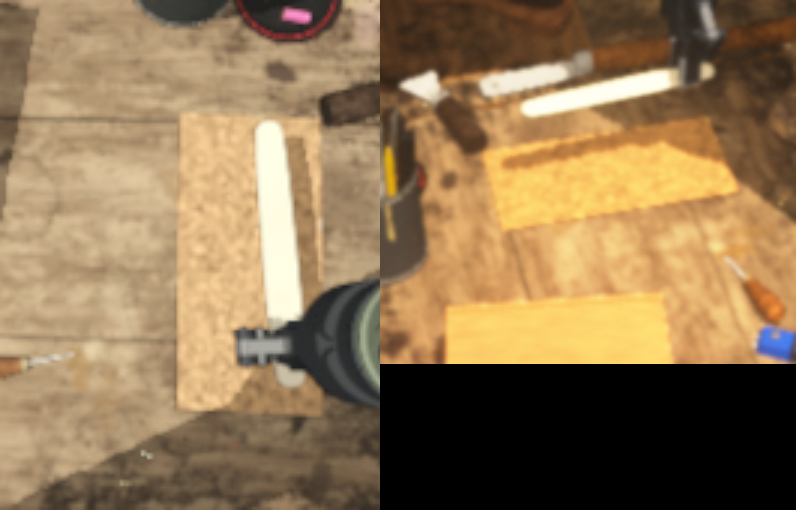

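The blade is held near its end at crop (290,345), runs straight ahead to (270,125), and looks level. I check its 3D line with the depth map.

```bash
cat > blade.py <<'E'
from h import *
import sys
def blade(f,u0,u1,v0,v1):
    d=dict(np.load(f));P=cloud(d);hsv=cv2.cvtColor(d['color'],cv2.COLOR_RGB2HSV)
    m=np.zeros(hsv.shape[:2],np.uint8);m[v0:v1,u0:u1]=1
    m=m*((hsv[...,1]<75)&(hsv[...,2]>170)&(P[...,2]>30))
    m=cv2.erode(m.astype(np.uint8),np.ones((3,3),np.uint8))>0
    Q=P[m];x=Q[:,0]
    for a in np.arange(x.min(),x.max(),15):
        k=(x>=a)&(x<a+15);print(np.round(np.median(Q[k],0),1),k.sum())
    v,u=np.where(m); print('tip px',u[v.argmin()],v.min())
if __name__=='__main__': blade(sys.argv[1],*map(int,sys.argv[2:]))
E
python3 blade.py top2.npz 370 445 150 300
```

```text
[ 377.  -302.6  131.7] 20
[ 395.8 -254.8  231.4] 8
[ 417.5 -294.5  131.6] 5
[ 426.2 -299.9  131.5] 55
[ 439.4 -299.2  131.3] 65
[ 454.9 -298.6  131.1] 65
[ 469.9 -296.9  131.2] 63
[ 485.4 -297.5  130.9] 63
[ 500.8 -295.6  130.7] 58
[ 514.8 -296.1  130.3] 52
[ 530.2 -294.4  130.5] 58
[ 544.6 -292.9  131.1] 46
[ 555.2 -293.3  130. ] 22
tip px 417 192
```

Call:
jog_arm --deltas "-0.02 0.04 0.01 0 0 -3 10;-0.04 0.08 0.01 0 0 -6 10;-0.06 0.12 0.01 0 0 -9 10;-0.075 0.16 0.01 0 0 -13.1 10;-0.089 0.20 0.01 0 0 -13.1 10;-0.089 0.24 0.01 0 0 -13.1 10;-0.089 0.28 0.01 0 0 -13.1 10;-0.089 0.32 0.01 0 0 -13.1 10;-0.089 0.36 0.01 0 0 -13.1 10;-0.089 0.395 0.01 0 0 -13.1 10;-0.089 0.413 0 0 0 -13.1 10;-0.089 0.413 -0.02 0 0 -13.1 10;-0.089 0.413 -0.035 0 0 -13.1 10;-0.089 0.413 -0.035 0 0 -13.1 10;-0.089 0.413 -0.035 0 0 -13.1 10"

```text
time_s: 5.42
tool_pos: [306.7, 110.8, 88.3]
orientation: [-179.9, -0.2, 170.2]
force: [0.0, -0.2, -1.5]
grip_width: 0.211
grasp_force: 96.8
```

```bash
python3 s.py top3 side3; python3 blade.py top3.npz 200 330 190 300
```

```text
{'time_s': np.float64(5.42), 'tool_pos': array([306.72, 110.84,  88.25]), 'orientation': array([-179.93,   -0.24,  170.21]), 'force': array([ 0.  , -0.23, -1.52]), 'grip_width': np.float64(0.21), 'grasp_force': np.float64(96.77), 'qpos': array([  6.83,   5.97, -52.78,  31.51,   0.  ,  16.61])}
[337.9 102.9  92. ] 35
[351.  104.   92.1] 61
[366.7 101.8  91.7] 60
[380.5  97.8  91.5] 57
[396.3  96.1  91.6] 58
[410.4  94.1  90.7] 51
[426.3  90.6  90.5] 55
[442.4  88.5  89.8] 45
[456.3  85.8  90.3] 42
[465.8  85.3  89.7] 3
tip px 249 232
```

View pics/top3.png

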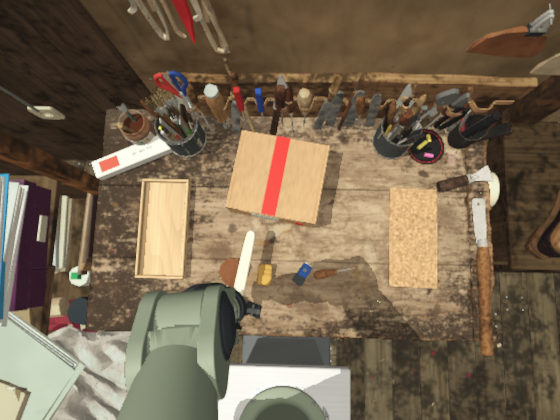

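The blade, at (246,262), points at the front wall's left half, in line with the carton's x and at carton y=+35. I lower it and insert.

Call:
jog_arm --deltas "0 0 -0.008 0 0 0 10;0 0 -0.008 0 0 0 10;0.02 -0.0035 -0.008 0 0 0 10;0.04 -0.007 -0.008 0 0 0 10;0.06 -0.0105 -0.008 0 0 0 10;0.08 -0.014 -0.008 0 0 0 10;0.10 -0.0175 -0.008 0 0 0 10;0.12 -0.021 -0.008 0 0 0 10;0.14 -0.0245 -0.008 0 0 0 10;0.146 -0.0253 -0.008 0 0 0 10;0.146 -0.0253 -0.008 0 0 0 10"

```text
time_s: 6.43
tool_pos: [456.5, 85.1, 82.0]
orientation: [180.0, 0.1, 170.1]
force: [-0.2, -0.0, -0.3]
grip_width: 0.211
grasp_force: 96.7
```

```bash
python3 s.py top4 side4
python3 - <<'E'
import cv2,numpy as np
a=cv2.resize(cv2.imread('pics/top4.png')[120:290,200:340],None,fx=2.8,fy=2.8);b=cv2.resize(cv2.imread('pics/side4.png')[150:320,180:340],None,fx=2.5,fy=2.8)
cv2.imwrite('pics/c4.png',np.hstack([a,b]))
E
```

```text
{'time_s': np.float64(6.43), 'tool_pos': array([456.51,  85.12,  81.95]), 'orientation': array([1.7998e+02, 1.1000e-01, 1.7011e+02]), 'force': array([-0.21, -0.04, -0.34]), 'grip_width': np.float64(0.21), 'grasp_force': np.float64(96.74), 'qpos': array([  1.44,  19.35, -35.27,  35.27,   0.  ,  11.33])}
```

View pics/c4.png

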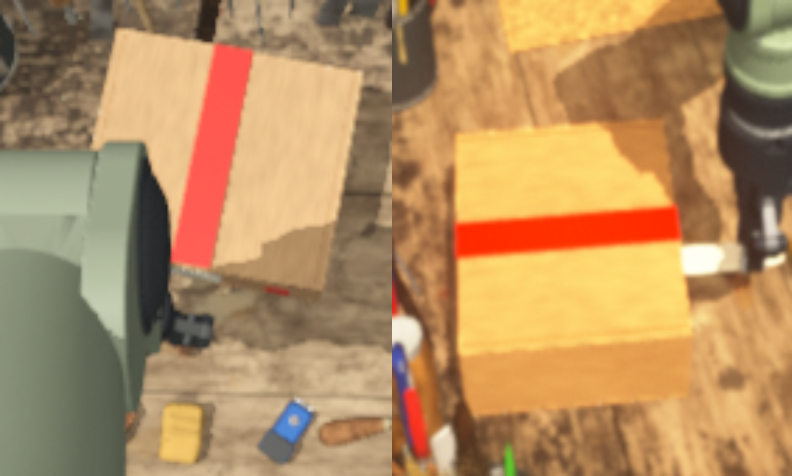

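The blade is through the slot under the taped flap at crop (710,260), with no contact force. I lever flap A along its arc.

Call:
jog_arm --deltas "0 0.001 0.0105 0 0 0 10;0.0006 0.0035 0.0207 0 0 0 10;0.0014 0.008 0.0303 0 0 0 10;0.0024 0.014 0.039 0 0 0 10;0.0037 0.0213 0.0463 0 0 0 10;0.0052 0.0299 0.0524 0 0 0 10;0.0063 0.0363 0.0557 0 0 0 10;0.0076 0.0441 0.0584 0 0 0 10;0.0089 0.0513 0.061 0 0 0 10;0.0103 0.0596 0.0635 0 0 0 10;0.0116 0.0669 0.064 0 0 0 10;0.013 0.0751 0.0635 0 0 0 10;0.0142 0.082 0.0615 0 0 0 10;0.0155 0.0895 0.0585 0 0 0 10;0.0165 0.0956 0.056 0 0 0 10;0.0165 0.0956 0.056 0 0 0 10;0.0165 0.0956 0.056 0 0 0 10;0.0165 0.0956 0.056 0 0 0 10"

```text
time_s: 8.03
tool_pos: [471.0, 181.2, 137.1]
orientation: [-180.0, -0.0, 170.2]
force: [-0.4, 0.3, 0.9]
grip_width: 0.209
grasp_force: 96.8
```

```bash
python3 s.py top5 side5
python3 - <<'E'
import cv2,numpy as np
a=cv2.resize(cv2.imread('pics/top5.png')[90:290,170:340],None,fx=2.4,fy=2.4);b=cv2.resize(cv2.imread('pics/side5.png')[150:350,180:340],None,fx=2.4,fy=2.4)
cv2.imwrite('pics/c5.png',np.hstack([a,b]))
from h import *
d=dict(np.load('side5.npz'));P=cloud(d);C=np.array([600,25.4]);ex=np.array([.9854,-.1702]);ey=np.array([.1702,.9854])
q=P[...,:2]-C;cx=q@ex;cy=q@ey
m=(abs(cx)<85)&(cy>90)&(cy<220)&(P[...,2]>95)
for z in range(95,200,15):
    k=m&(P[...,2]>=z)&(P[...,2]<z+15);print(z,k.sum(),np.round(np.median(cy[k]),1) if k.any() else '')
E
```

```text
{'time_s': np.float64(8.03), 'tool_pos': array([470.99, 181.2 , 137.11]), 'orientation': array([-1.7999e+02, -2.0000e-02,  1.7020e+02]), 'force': array([-0.44,  0.32,  0.86]), 'grip_width': np.float64(0.21), 'grasp_force': np.float64(96.78), 'qpos': array([ 12.66,  18.98, -25.67,  45.38,  -0.  ,  22.46])}
95 33 122.6
110 63 133.8
125 406 136.2
140 211 136.7
155 246 172.3
170 103 180.6
185 0
```

View pics/c5.png

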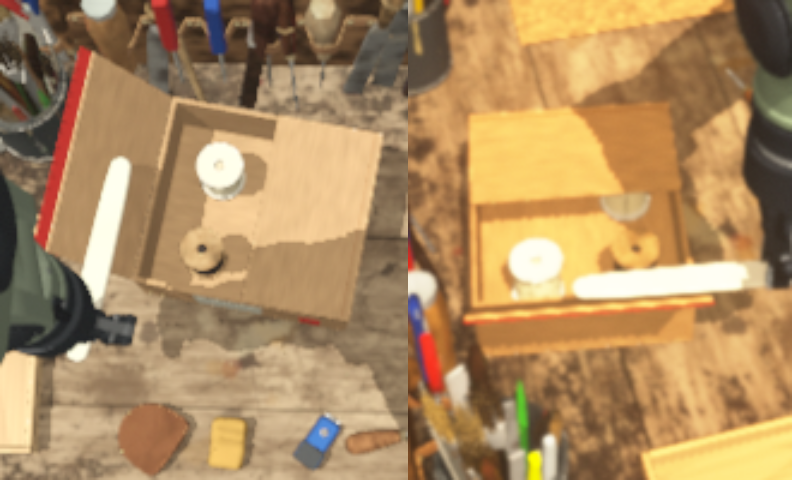

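Flap A leans out at about 2.2 rad, and spools are visible: white at (220,168), black at (202,250), and another white one under flap B at (625,207). Now the blade goes back down into the slot and slides under flap B.

Call:
jog_arm --deltas "-0.004 -0.025 0.005 0 0 0 10;-0.01 -0.06 0 0 0 0 10;-0.0173 -0.10 0 0 0 0 10;-0.0173 -0.10 -0.02 0 0 0 10;-0.0173 -0.10 -0.04 0 0 0 10;-0.0173 -0.10 -0.055 0 0 0 10;-0.0173 -0.10 -0.055 0 0 0 10;-0.0173 -0.10 -0.055 0 0 0 10;-0.021 -0.12 -0.055 0 0 0 10;-0.0245 -0.14 -0.055 0 0 0 10;-0.0283 -0.164 -0.055 0 0 0 10;-0.0283 -0.164 -0.055 0 0 0 10;-0.0283 -0.164 -0.055 0 0 0 10"

```text
time_s: 9.22
tool_pos: [443.7, 16.6, 83.5]
orientation: [180.0, 0.1, 170.1]
force: [0.5, -0.3, 0.3]
grip_width: 0.203
grasp_force: 96.8
```

```bash
python3 s.py side6 top6
python3 - <<'E'
import cv2,numpy as np
a=cv2.resize(cv2.imread('pics/top6.png')[90:290,170:340],None,fx=2.4,fy=2.4);b=cv2.resize(cv2.imread('pics/side6.png')[150:350,180:340],None,fx=2.4,fy=2.4)
cv2.imwrite('pics/c6.png',np.hstack([a,b]))
E
```

```text
{'time_s': np.float64(9.22), 'tool_pos': array([443.73,  16.59,  83.45]), 'orientation': array([1.7999e+02, 1.1000e-01, 1.7009e+02]), 'force': array([ 0.49, -0.3 ,  0.26]), 'grip_width': np.float64(0.2), 'grasp_force': np.float64(96.79), 'qpos': array([ -7.4 ,  17.4 , -38.03,  34.46,   0.  ,   2.51])}
```

View pics/c6.png

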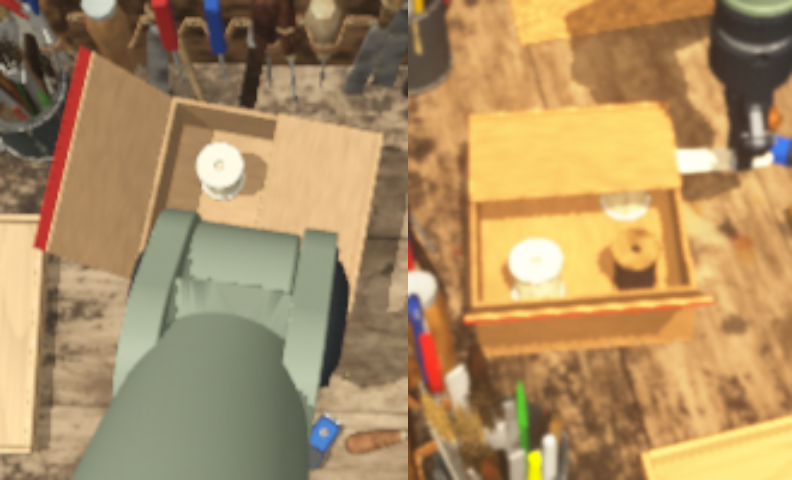

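The blade passes under flap B, entering the front at crop (700,160). Now the mirrored lift.

Call:
jog_arm --deltas "0 -0.001 0.0105 0 0 0 10;-0.0006 -0.0035 0.0207 0 0 0 10;-0.0014 -0.008 0.0303 0 0 0 10;-0.0024 -0.014 0.039 0 0 0 10;-0.0037 -0.0213 0.0463 0 0 0 10;-0.0052 -0.0299 0.0524 0 0 0 10;-0.0063 -0.0363 0.0557 0 0 0 10;-0.0076 -0.0441 0.0584 0 0 0 10;-0.0089 -0.0513 0.061 0 0 0 10;-0.0103 -0.0596 0.0635 0 0 0 10;-0.0116 -0.0669 0.064 0 0 0 10;-0.013 -0.0751 0.0635 0 0 0 10;-0.0142 -0.082 0.0615 0 0 0 10;-0.0155 -0.0895 0.0585 0 0 0 10;-0.0165 -0.0956 0.055 0 0 0 10;-0.0165 -0.0956 0.055 0 0 0 10;-0.0165 -0.0956 0.055 0 0 0 10;-0.0165 -0.0956 0.055 0 0 0 10"

```text
time_s: 10.82
tool_pos: [426.2, -78.2, 137.1]
orientation: [180.0, -0.0, 170.2]
force: [0.4, -0.1, -0.4]
grip_width: 0.202
grasp_force: 97.0
```

```bash
python3 s.py side7 top7
python3 - <<'E'
import cv2,numpy as np
a=cv2.resize(cv2.imread('pics/top7.png')[90:290,200:370],None,fx=2.4,fy=2.4);b=cv2.resize(cv2.imread('pics/side7.png')[150:350,180:340],None,fx=2.4,fy=2.4)
cv2.imwrite('pics/c7.png',np.hstack([a,b]))
from h import *
d=dict(np.load('top7.npz'));P=cloud(d);C=np.array([600,25.4]);ex=np.array([.9854,-.1702]);ey=np.array([.1702,.9854])
q=P[...,:2]-C;cx=q@ex;cy=q@ey
for s in(1,-1):
  m=(cx<85)&(cx>30)&(s*cy>90)&(s*cy<220)&(P[...,2]>85)
  for z in range(85,200,15):
    k=m&(P[...,2]>=z)&(P[...,2]<z+15);print(s,z,k.sum(),np.round(np.median(cy[k]),1) if k.any() else '')
E
```

```text
{'time_s': np.float64(10.82), 'tool_pos': array([426.24, -78.24, 137.13]), 'orientation': array([ 1.7999e+02, -2.0000e-02,  1.7019e+02]), 'force': array([ 0.44, -0.08, -0.42]), 'grip_width': np.float64(0.2), 'grasp_force': np.float64(97.05), 'qpos': array([-20.18,  12.03, -35.54,  42.46,   0.  , -10.38])}
1 85 171 115.0
1 100 185 127.4
1 115 153 136.9
1 130 158 147.6
1 145 170 159.3
1 160 215 172.3
1 175 46 182.0
1 190 3 218.5
-1 85 128 -113.2
-1 100 127 -125.5
-1 115 127 -136.9
-1 130 136 -148.6
-1 145 135 -159.8
-1 160 125 -170.0
-1 175 0 
-1 190 0
```

View pics/c7.png

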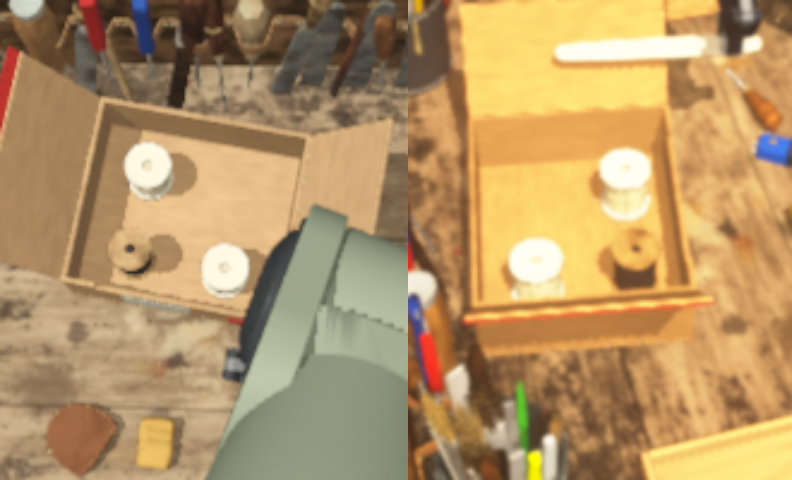

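Both flaps lean out at about 2.2 rad. The carton holds three spools: white at (148,163), black at (130,243), white at (225,262). The folder goes back to the mat.

Call:
jog_arm --deltas "0 0.003 0.04 0 0 0 10;0 0.003 0.08 0 0 0 10;0 0 0.09 0 0 3 10;-0.005 -0.04 0.09 0 0 6 10;-0.01 -0.08 0.09 0 0 9 10;-0.015 -0.12 0.09 0 0 9 10;-0.02 -0.16 0.09 0 0 9 10;-0.02 -0.20 0.08 0 0 9 10;-0.02 -0.24 0.05 0 0 9 10;-0.02 -0.24 0.01 0 0 9 10;-0.02 -0.24 -0.03 0 0 9 10;-0.02 -0.24 -0.07 0 0 9 10;-0.02 -0.24 -0.10 0 0 9 10;-0.02 -0.24 -0.11 0 0 9 10;-0.02 -0.24 -0.12 0 0 9 10;-0.02 -0.24 -0.12 0 0 9 10;-0.02 -0.24 -0.12 0 0 9 10"

```text
time_s: 12.33
tool_pos: [407.3, -319.0, 18.4]
orientation: [-179.9, 0.1, 179.2]
force: [0.5, -0.2, -0.8]
grip_width: 0.205
grasp_force: 97.1
```

Call:
jog_arm --deltas "0 0 -0.004 0 0 0 10;0 0 -0.008 0 0 0 10;0 0 -0.0095 0 0 0 10;0 0 -0.0095 0 0 0 10;0 0 -0.0095 0 0 0 60;0 0 -0.0095 0 0 0 60;0 0 -0.0095 0 0 0 60;0 0 -0.0095 0 0 0 60;0 0 -0.0095 0 0 0 60;0 0 0.02 0 0 0 80;0 0 0.06 0 0 0 100;0 0 0.10 0 0 0 100;0 0 0.14 0 0 0 100;0 0 0.18 0 0 0 100;0 0 0.20 0 0 0 100"

```text
time_s: 13.58
tool_pos: [407.7, -319.6, 222.4]
orientation: [-179.7, 0.3, 179.2]
force: [0.2, -0.3, -0.7]
grip_width: 1.001
grasp_force: 0.0
```

```bash
python3 s.py top8 side8
python3 - <<'E'
from h import *
d=dict(np.load('top8.npz'));P=cloud(d);hsv=cv2.cvtColor(d['color'],cv2.COLOR_RGB2HSV)
m=np.zeros(hsv.shape[:2],bool);m[180:295,385:440]=1
f=m&(hsv[...,1]<60)&(hsv[...,2]>190)&(P[...,2]<25);v,u=np.where(f);r=cv2.minAreaRect(np.array([ray(d,a,b,10)[:2] for a,b in zip(u,v)],np.float32));print('folder',r,f.sum(),np.median(P[f][:,2]))
# spools: points in the carton above z 55 
C=np.array([600,25.4]);ex=np.array([.9854,-.1702]);ey=np.array([.1702,.9854])
q=P[...,:2]-C;cx=q@ex;cy=q@ey
k=((abs(cx)<85)&(abs(cy)<95)&(P[...,2]>52)&(P[...,2]<80)).astype(np.uint8)
n,l,s,c=cv2.connectedComponentsWithStats(k)
for i in range(1,n):
    if s[i,4]<40: continue
    z=P[l==i][:,2]; zt=np.percentile(z,60)
    kk=(l==i)&(P[...,2]>zt-6); v,u=np.where(kk)
    (a,b),rad=cv2.minEnclosingCircle(np.stack([u,v],1).astype(np.float32))
    w=P[kk]; (x,y),rr=cv2.minEnclosingCircle(w[:,:2].astype(np.float32))
    t=64 if zt<67 else 70
    print('px',round(a,1),round(b,1),'zt',round(zt,1),'circ',round(x,1),round(y,1),round(rr,1),'ray',np.round(ray(d,a,b,t)[:2],1),'carton',np.round([(np.array([x,y])-C)@ex,(np.array([x,y])-C)@ey]))
E
```

```text
{'time_s': np.float64(13.58), 'tool_pos': array([ 407.67, -319.62,  222.39]), 'orientation': array([-179.74,    0.26,  179.21]), 'force': array([ 0.25, -0.31, -0.73]), 'grip_width': np.float64(1.0), 'grasp_force': np.float64(0.0), 'qpos': array([-46.26,  15.4 , -16.99,  57.24,   0.  , -45.47])}
folder ((473.97796630859375, -318.8607177734375), (22.48429298400879, 195.90469360351562), 88.37318420410156) 738 10.353151915353862
px 260.6 158.8 zt 65.1 circ 648.9 67.7 24.0 ray [649.3  68.1] carton [41. 50.]
px 253.4 193.7 zt 71.0 circ 560.6 82.5 21.9 ray [560.3  82.3] carton [-49.  50.]
px 293.1 201.4 zt 65.0 circ 544.7 -13.6 24.1 ray [544.6 -13.6] carton [-48. -48.]
```

View pics/top8.png

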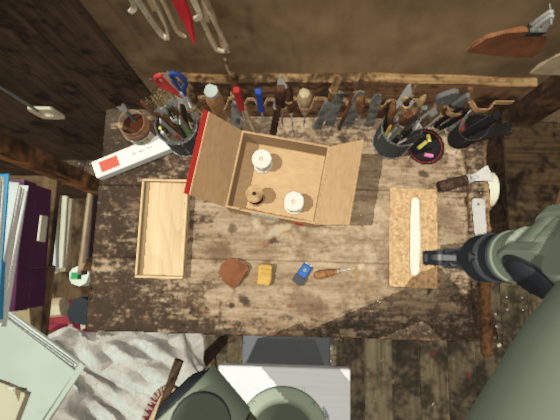

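The folder lies at (474,-319), which is the mat's centre within a couple of mm. The image shows spool tops at px (261,159), (253,194) and (293,201), and their fitted radii match the given sizes. Next is the front right white spool.

Call:
jog_arm --deltas "0.02 0.04 0 0 0 -5 78;0.035 0.08 0 0 0 -9 78;0.05 0.12 0 0 0 -9 78;0.07 0.16 0 0 0 -9 78;0.09 0.20 0 0 0 -9 78;0.11 0.24 0 0 0 -9 78;0.125 0.28 0 0 0 -9 78;0.137 0.306 0 0 0 -9 78;0.137 0.306 -0.04 0 0 -9 78;0.137 0.306 -0.08 0 0 -9 78;0.137 0.306 -0.10 0 0 -9 78;0.137 0.306 -0.10 0 0 -9 78;0.137 0.306 -0.10 0 0 -9 78;0.137 0.306 -0.10 0 0 -9 78"

```text
time_s: 14.85
tool_pos: [544.0, -12.6, 118.1]
orientation: [180.0, 0.1, 170.2]
force: [0.3, -0.2, 1.0]
grip_width: 0.777
grasp_force: 0.0
```

Call:
jog_arm --deltas "0.001 -0.001 -0.03 0 0 0 78;0.001 -0.001 -0.06 0 0 0 78;0.001 -0.001 -0.08 0 0 0 78;0.001 -0.001 -0.09 0 0 0 78;0.001 -0.001 -0.094 0 0 0 78;0.001 -0.001 -0.094 0 0 0 78;0.001 -0.001 -0.094 0 0 0 40;0.001 -0.001 -0.094 0 0 0 40;0.001 -0.001 -0.094 0 0 0 40;0.001 -0.001 -0.094 0 0 0 40;0.001 -0.001 -0.094 0 0 0 40;0.001 -0.001 -0.094 0 0 0 40" --newtons 40

```text
time_s: 15.85
tool_pos: [551.7, -16.0, 31.9]
orientation: [-179.9, 0.9, 170.2]
force: [-7.0, -3.2, 41.0]
grip_width: 0.554
grasp_force: 36.3
```

Call:
jog_arm --deltas "0 0 0.012 0 0 0 40;0 0 0.012 0 0 0 40;0 0 0.012 0 0 0 40"

```text
time_s: 16.1
tool_pos: [546.5, -14.0, 37.5]
orientation: [180.0, 0.3, 170.2]
force: [-1.1, -0.5, -0.4]
grip_width: 0.552
grasp_force: 41.5
```

```bash
python3 s.py top9 side9
python3 - <<'E'
import cv2,numpy as np
a=cv2.resize(cv2.imread('pics/top9.png')[90:290,200:370],None,fx=2.4,fy=2.4);b=cv2.resize(cv2.imread('pics/side9.png')[150:350,180:340],None,fx=2.4,fy=2.4)
cv2.imwrite('pics/c9.png',np.hstack([a,b]))
E
```

```text
{'time_s': np.float64(16.1), 'tool_pos': array([546.48, -13.95,  37.5 ]), 'orientation': array([179.99,   0.27, 170.17]), 'force': array([-1.1 , -0.5 , -0.37]), 'grip_width': np.float64(0.55), 'grasp_force': np.float64(41.53), 'qpos': array([ -9.2 ,  30.  , -25.56,  34.18,   0.  ,   0.63])}
```

View pics/c9.png

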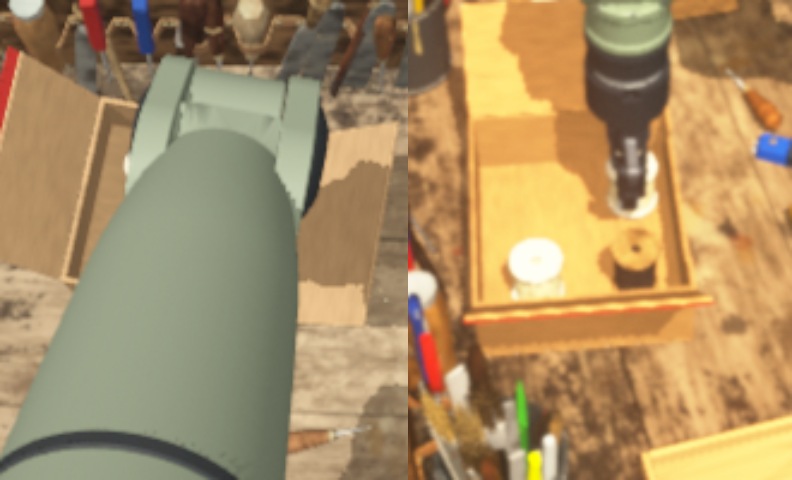

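Call:
jog_arm --deltas "0 0 0.04 0 0 0 40;0 0 0.08 0 0 0 40;0 0 0.12 0 0 0 40;0 0 0.16 0 0 0 40;-0.005 0.01 0.18 0 0 0 40;-0.02 0.05 0.18 0 0 0 40;-0.035 0.085 0.18 0 0 0 40;-0.05 0.12 0.18 0 0 0 40;-0.067 0.155 0.18 0 0 0 40;-0.084 0.19 0.18 0 0 0 40;-0.10 0.225 0.18 0 0 0 40;-0.115 0.26 0.18 0 0 0 40;-0.13 0.295 0.18 0 0 0 40;-0.143 0.327 0.17 0 0 0 40;-0.143 0.327 0.13 0 0 0 40;-0.143 0.327 0.09 0 0 0 40;-0.143 0.327 0.05 0 0 0 40;-0.143 0.327 0.015 0 0 0 40;-0.143 0.327 0.005 0 0 0 40;-0.143 0.327 0.005 0 0 0 40"

```text
time_s: 17.87
tool_pos: [398.5, 312.0, 37.2]
orientation: [-179.7, -0.3, 170.2]
force: [0.7, 0.1, -1.4]
grip_width: 0.547
grasp_force: 41.8
```

```bash
python3 s.py side10
python3 - <<'E'
from h import *
d=dict(np.load('side10.npz'));save(d,'side10.png')
c=cv2.resize(cv2.imread('pics/side10.png')[270:420,220:400],None,fx=4,fy=4);cv2.imwrite('pics/c10.png',c)
E
```

```text
{'time_s': np.float64(17.87), 'tool_pos': array([398.54, 312.04,  37.17]), 'orientation': array([-179.72,   -0.34,  170.2 ]), 'force': array([ 0.71,  0.08, -1.39]), 'grip_width': np.float64(0.55), 'grasp_force': np.float64(41.85), 'qpos': array([ 29.7 ,  27.17, -30.98,  32.29,  -0.  ,  39.5 ])}
```

View pics/c10.png

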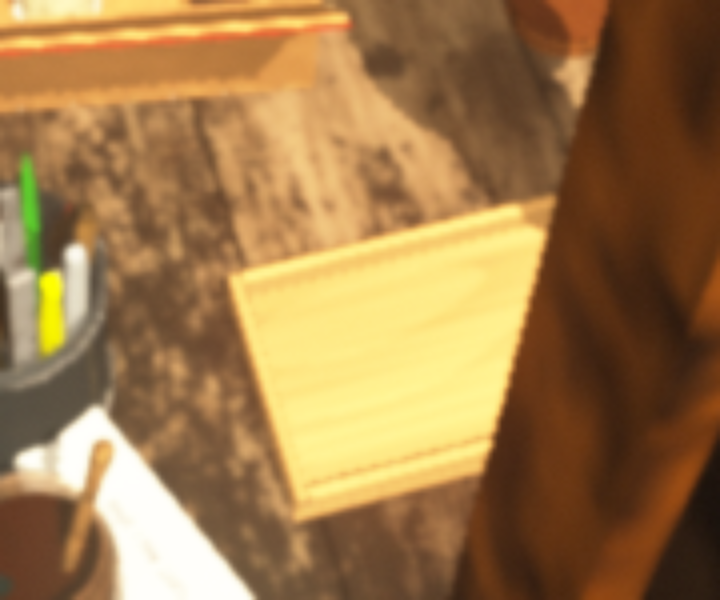

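The post hides the near end of the tray in this view, but the grip reading still shows the spool. I lower it until I feel contact.

Call:
jog_arm --deltas "0.004 0 -0.003 0 0 0 40;0.004 0 -0.006 0 0 0 40;0.004 0 -0.008 0 0 0 40;0.004 0 -0.008 0 0 0 40"

```text
time_s: 18.25
tool_pos: [406.2, 314.0, 33.2]
orientation: [179.9, 0.1, 170.2]
force: [-0.2, -0.6, -1.4]
grip_width: 0.55
grasp_force: 41.8
```

Call:
jog_arm --deltas "0 0 -0.002 0 0 0 40;0 0 -0.003 0 0 0 40;0 0 -0.003 0 0 0 40"

```text
time_s: 18.5
tool_pos: [405.3, 313.6, 29.4]
orientation: [180.0, 0.0, 170.2]
force: [-0.6, -0.2, -0.7]
grip_width: 0.547
grasp_force: 41.8
```

Call:
jog_arm --deltas "0 0 -0.002 0 0 0 40;0 0 -0.002 0 0 0 40;0 0 -0.002 0 0 0 40"

```text
time_s: 18.75
tool_pos: [405.2, 313.6, 27.2]
orientation: [-180.0, -0.0, 170.2]
force: [0.2, -1.1, -0.3]
grip_width: 0.552
grasp_force: 41.8
```

Call:
jog_arm --deltas "0 0 -0.002 0 0 0 40;0 0 -0.002 0 0 0 40;0 0 -0.002 0 0 0 40"

```text
time_s: 19.0
tool_pos: [405.3, 313.8, 26.3]
orientation: [180.0, 0.0, 170.2]
force: [-3.3, -1.7, 10.3]
grip_width: 0.55
grasp_force: 43.1
```

Contact is at z≈26, as predicted. I release, rise, and go above the black spool.

Call:
jog_arm --deltas "0 0 0.001 0 0 0 78;0 0 0.001 0 0 0 78;0 0 0.001 0 0 0 78;0 0 0.001 0 0 0 78;0 0 0.04 0 0 0 78;0 0 0.08 0 0 0 78;0 0 0.12 0 0 0 78;0 0 0.16 0 0 0 78;0 0 0.19 0 0 0 78;0.03 -0.035 0.19 0 0 0 78;0.05 -0.07 0.19 0 0 0 78;0.07 -0.105 0.19 0 0 0 78;0.095 -0.14 0.19 0 0 0 78;0.12 -0.18 0.19 0 0 0 78;0.14 -0.21 0.19 0 0 0 78;0.155 -0.231 0.19 0 0 0 78;0.155 -0.231 0.15 0 0 0 78;0.155 -0.231 0.11 0 0 0 78;0.155 -0.231 0.095 0 0 0 78;0.155 -0.231 0.095 0 0 0 78"

```text
time_s: 20.67
tool_pos: [556.7, 82.1, 115.6]
orientation: [-179.9, -0.5, 170.1]
force: [-0.0, -0.7, 0.0]
grip_width: 0.778
grasp_force: 0.0
```

Call:
jog_arm --deltas "0 0 0 0 0 0 78;0 0 0 0 0 0 78;0 0 0 0 0 0 78"

```text
time_s: 20.92
tool_pos: [561.9, 82.9, 122.3]
orientation: [180.0, 0.2, 170.2]
force: [0.4, 0.5, 0.3]
grip_width: 0.78
grasp_force: 0.0
```

```bash
cat > sp.py <<'E'
from h import *
import sys
def spools(f,carton=True):
    d=dict(np.load(f));P=cloud(d)
    q=P[...,:2]-np.array([600,25.4]);cx=q@[.9854,-.1702];cy=q@[.1702,.9854]
    reg=(abs(cx)<85)&(abs(cy)<95)&(P[...,2]>52)&(P[...,2]<80) if carton else (abs(P[...,0]-478)<119)&(abs(P[...,1]-313)<54)&(P[...,2]>45)&(P[...,2]<75)
    n,l,s,c=cv2.connectedComponentsWithStats(reg.astype(np.uint8))
    for i in range(1,n):
        if s[i,4]<40: continue
        zt=np.percentile(P[l==i][:,2],60); w=P[(l==i)&(P[...,2]>zt-6)]
        (x,y),rr=cv2.minEnclosingCircle(w[:,:2].astype(np.float32)); print(np.round([x,y,rr,zt],1),'px',np.round(c[i]))
if __name__=='__main__': spools(sys.argv[1],False);print('carton');spools(sys.argv[1])
E
python3 s.py top11; python3 sp.py top11.npz
```

```text
{'time_s': np.float64(20.92), 'tool_pos': array([561.92,  82.91, 122.26]), 'orientation': array([179.96,   0.2 , 170.22]), 'force': array([0.38, 0.49, 0.34]), 'grip_width': np.float64(0.78), 'grasp_force': np.float64(0.0), 'qpos': array([  0.95,  25.8 , -17.4 ,  46.59,  -0.  ,  10.73])}
carton
[649.3  66.9  23.4  65.1] px [264. 158.]
[552.5  78.1  19.4  71. ] px [255. 197.]
```

Call:
jog_arm --deltas "-0.001 0 -0.025 0 0 0 78;-0.001 0 -0.05 0 0 0 78;-0.001 0 -0.068 0 0 0 78;-0.001 0 -0.078 0 0 0 78;-0.001 0 -0.084 0 0 0 78;-0.001 0 -0.088 0 0 0 78;-0.001 0 -0.088 0 0 0 78;-0.001 0 -0.088 0 0 0 78;-0.001 0 -0.088 0 0 0 78"

```text
time_s: 21.72
tool_pos: [560.8, 80.8, 35.4]
orientation: [-179.8, 0.2, 170.2]
force: [-6.1, -9.7, 14.2]
grip_width: 0.781
grasp_force: 2.4
```

```bash
python3 s.py side12 top12
python3 - <<'E'
import cv2,numpy as np
a=cv2.imread('pics/side12.png')[150:310,200:310];b=cv2.imread('pics/top12.png')[110:270,130:330]
cv2.imwrite('pics/c12.png',np.hstack([cv2.resize(a,None,fx=3.7,fy=3.7,interpolation=cv2.INTER_CUBIC),cv2.resize(b,(385,592)[:1]+(592,))[:,:385]]))
E
```

```text
{'time_s': np.float64(21.72), 'tool_pos': array([560.8 ,  80.75,  35.44]), 'orientation': array([-179.84,    0.22,  170.15]), 'force': array([-6.1 , -9.67, 14.22]), 'grip_width': np.float64(0.78), 'grasp_force': np.float64(2.38), 'qpos': array([  0.84,  31.86, -22.38,  35.58,  -0.2 ,  10.69])}
```

View pics/c12.png

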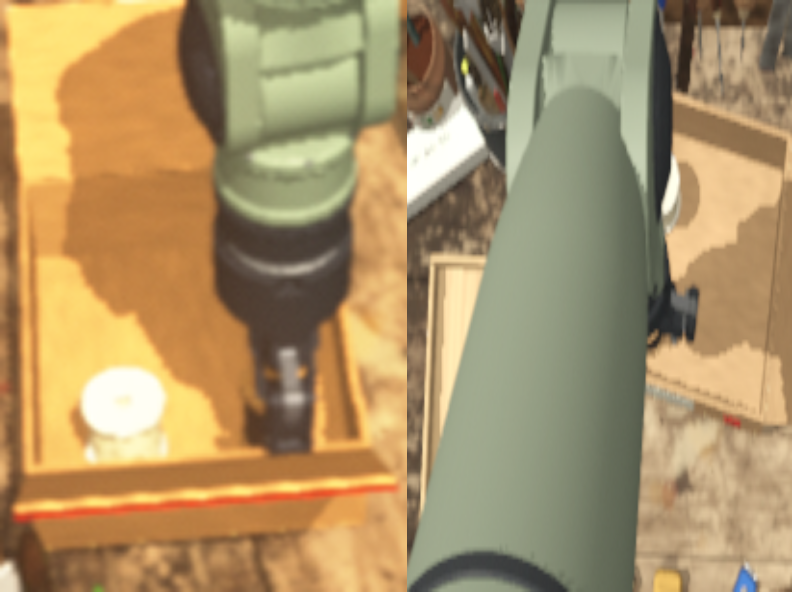

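The side crop shows the outer finger at (290,445) right at the carton's side wall, so its back is rubbing there. I grip higher with a narrower opening.

Call:
jog_arm --deltas "0 0 0.01 0 0 0 70;0 0 0.01 0 0 0 70;0 0 0.01 0 0 0 70;0 0 0.01 0 0 0 70;0 0 0.01 0 0 0 70"

```text
time_s: 22.23
tool_pos: [559.4, 82.9, 42.2]
orientation: [180.0, -0.0, 170.2]
force: [0.1, 0.2, 0.8]
grip_width: 0.703
grasp_force: 0.0
```

Call:
jog_arm --deltas "0 0 0 0 0 0 40;0 0 0 0 0 0 40;0 0 0 0 0 0 40;0 0 0 0 0 0 40;0 0 0.003 0 0 0 40;0 0 0.006 0 0 0 40;0 0 0.01 0 0 0 40;0 0 0.01 0 0 0 40;0 0 0.01 0 0 0 40"

```text
time_s: 22.98
tool_pos: [559.6, 82.7, 52.6]
orientation: [180.0, 0.0, 170.2]
force: [0.0, -0.4, -1.0]
grip_width: 0.505
grasp_force: 40.7
```

Call:
jog_arm --deltas "0 0 0.03 0 0 0 40;0 0 0.07 0 0 0 40;0 0 0.11 0 0 0 40;0 0 0.15 0 0 0 40;-0.002 0.005 0.175 0 0 0 40;-0.01 0.03 0.18 0 0 0 40;-0.025 0.065 0.18 0 0 0 40;-0.037 0.10 0.18 0 0 0 40;-0.05 0.135 0.18 0 0 0 40;-0.06 0.17 0.18 0 0 0 40;-0.072 0.2 0.18 0 0 0 40;-0.08 0.22 0.18 0 0 0 40;-0.082 0.23 0.17 0 0 0 40;-0.082 0.23 0.14 0 0 0 40;-0.082 0.23 0.10 0 0 0 40;-0.082 0.23 0.065 0 0 0 40;-0.082 0.23 0.035 0 0 0 40;-0.082 0.23 0.015 0 0 0 40;-0.082 0.23 0.005 0 0 0 40;-0.082 0.23 0 0 0 0 40"

```text
time_s: 24.65
tool_pos: [476.3, 311.5, 50.1]
orientation: [-179.9, -0.2, 170.2]
force: [-0.2, -0.7, -0.4]
grip_width: 0.5
grasp_force: 41.1
```

Call:
jog_arm --deltas "0 0 -0.004 0 0 0 40;0 0 -0.008 0 0 0 40;0 0 -0.01 0 0 0 40;0 0 -0.011 0 0 0 40;0 0 -0.011 0 0 0 40;0 0 -0.011 0 0 0 40"

```text
time_s: 25.15
tool_pos: [477.8, 312.9, 41.9]
orientation: [180.0, 0.1, 170.2]
force: [-0.6, 0.4, -0.9]
grip_width: 0.5
grasp_force: 41.1
```

Still free; contact is expected at about z=36.

Call:
jog_arm --deltas "0 0 -0.003 0 0 0 40;0 0 -0.005 0 0 0 40;0 0 -0.005 0 0 0 40;0 0 -0.005 0 0 0 40"

```text
time_s: 25.48
tool_pos: [477.3, 312.7, 36.2]
orientation: [-180.0, -0.0, 170.2]
force: [-0.1, 0.2, -1.2]
grip_width: 0.503
grasp_force: 41.2
```

Call:
jog_arm --deltas "0 0 -0.0015 0 0 0 40;0 0 -0.0015 0 0 0 40;0 0 -0.0015 0 0 0 40"

```text
time_s: 25.73
tool_pos: [477.4, 312.7, 36.1]
orientation: [180.0, 0.0, 170.2]
force: [-3.4, -2.6, 10.9]
grip_width: 0.498
grasp_force: 42.3
```

Call:
jog_arm --deltas "0 0 0.0015 0 0 0 70;0 0 0.0015 0 0 0 70;0 0 0.0015 0 0 0 70;0 0 0.0015 0 0 0 70;0 0 0.03 0 0 0 70;0 0 0.07 0 0 0 70;0 0 0.11 0 0 0 70;0 0 0.15 0 0 0 70;0 0 0.19 0 0 0 70;0.02 -0.03 0.19 0 0 0 70;0.045 -0.06 0.19 0 0 0 70;0.065 -0.095 0.19 0 0 0 70;0.09 -0.13 0.19 0 0 0 70;0.11 -0.16 0.19 0 0 0 70;0.135 -0.19 0.19 0 0 0 70;0.155 -0.22 0.19 0 0 0 70;0.166 -0.235 0.19 0 0 0 70;0.1715 -0.245 0.17 0 0 0 70;0.1715 -0.245 0.14 0 0 0 70;0.1715 -0.245 0.11 0 0 0 70"

```text
time_s: 27.4
tool_pos: [650.2, 66.4, 144.3]
orientation: [180.0, 0.1, 170.1]
force: [0.9, 0.5, -0.8]
grip_width: 0.7
grasp_force: 0.0
```

Call:
jog_arm --deltas "0 0 -0.015 0 0 0 70;0 0 -0.025 0 0 0 70;0 0 -0.03 0 0 0 70;0 0 -0.03 0 0 0 70;0 0 -0.03 0 0 0 70"

```text
time_s: 27.82
tool_pos: [649.5, 67.8, 115.7]
orientation: [180.0, 0.1, 170.2]
force: [0.1, 0.7, 0.0]
grip_width: 0.704
grasp_force: 0.0
```

```bash
python3 s.py top13; python3 sp.py top13.npz
```

```text
{'time_s': np.float64(27.82), 'tool_pos': array([649.54,  67.78, 115.66]), 'orientation': array([1.7999e+02, 8.0000e-02, 1.7021e+02]), 'force': array([0.07, 0.75, 0.01]), 'grip_width': np.float64(0.7), 'grasp_force': np.float64(0.0), 'qpos': array([-0.51, 34.5 , -3.34, 52.08, -0.  ,  9.28])}
carton
[645.8  61.1  20.5  64.7] px [265. 160.]
```

Call:
jog_arm --deltas "0 0 -0.02 0 0 0 70;0 0 -0.04 0 0 0 70;0 0 -0.055 0 0 0 70;0 0 -0.065 0 0 0 70;0 0 -0.071 0 0 0 70;0 0 -0.074 0 0 0 70;0 0 -0.074 0 0 0 70;0 0 -0.074 0 0 0 70"

```text
time_s: 28.53
tool_pos: [649.6, 67.7, 41.7]
orientation: [180.0, 0.1, 170.2]
force: [1.0, 0.5, 0.8]
grip_width: 0.701
grasp_force: 0.0
```

Call:
jog_arm --deltas "0 0 0 0 0 0 40;0 0 0 0 0 0 40;0 0 0 0 0 0 40;0 0 0 0 0 0 40;0 0 0.004 0 0 0 40;0 0 0.008 0 0 0 40;0 0 0.01 0 0 0 40;0 0 0.01 0 0 0 40"

```text
time_s: 29.2
tool_pos: [649.1, 67.7, 51.3]
orientation: [180.0, 0.0, 170.2]
force: [-0.2, 0.5, -0.5]
grip_width: 0.546
grasp_force: 41.2
```

Call:
jog_arm --deltas "0 0 0.03 0 0 0 40;0 0 0.07 0 0 0 40;0 0 0.11 0 0 0 40;0 0 0.15 0 0 0 40;-0.01 0 0.18 0 0 0 40;-0.04 0.015 0.18 0 0 0 40;-0.07 0.04 0.18 0 0 0 40;-0.09 0.07 0.18 0 0 0 40;-0.096 0.105 0.18 0 0 0 40;-0.096 0.14 0.18 0 0 0 40;-0.096 0.175 0.18 0 0 0 40;-0.096 0.21 0.18 0 0 0 40;-0.096 0.235 0.18 0 0 0 40;-0.096 0.245 0.16 0 0 0 40;-0.096 0.245 0.125 0 0 0 40;-0.096 0.245 0.09 0 0 0 40;-0.096 0.245 0.055 0 0 0 40;-0.096 0.245 0.025 0 0 0 40;-0.096 0.245 0.01 0 0 0 40;-0.096 0.245 0 0 0 0 40"

```text
time_s: 30.87
tool_pos: [550.8, 311.9, 47.6]
orientation: [-179.8, -0.2, 170.2]
force: [-0.7, 0.6, -0.9]
grip_width: 0.541
grasp_force: 41.4
```

Call:
jog_arm --deltas "0 0 -0.005 0 0 0 40;0 0 -0.009 0 0 0 40;0 0 -0.012 0 0 0 40;0 0 -0.012 0 0 0 40;0 0 -0.012 0 0 0 40"

```text
time_s: 31.28
tool_pos: [553.6, 313.0, 39.8]
orientation: [179.9, 0.1, 170.2]
force: [-0.4, -0.4, -1.0]
grip_width: 0.545
grasp_force: 41.4
```

Call:
jog_arm --deltas "0 0 -0.002 0 0 0 40;0 0 -0.003 0 0 0 40;0 0 -0.003 0 0 0 40;0 0 -0.003 0 0 0 40"

```text
time_s: 31.62
tool_pos: [553.2, 312.9, 36.2]
orientation: [180.0, 0.0, 170.2]
force: [0.2, 0.8, -0.1]
grip_width: 0.543
grasp_force: 41.5
```

Call:
jog_arm --deltas "0 0 -0.0015 0 0 0 40;0 0 -0.0015 0 0 0 40;0 0 -0.0015 0 0 0 40"

```text
time_s: 31.87
tool_pos: [553.3, 312.9, 36.2]
orientation: [180.0, 0.1, 170.2]
force: [-3.6, -1.6, 10.9]
grip_width: 0.548
grasp_force: 42.5
```

Contact. I release, rise and clear the view.

Call:
jog_arm --deltas "0 0 0.0015 0 0 0 70;0 0 0.0015 0 0 0 70;0 0 0.0015 0 0 0 70;0 0 0.0015 0 0 0 70;0 0 0.03 0 0 0 70;0 0 0.07 0 0 0 70;0 0 0.11 0 0 0 70;0 0 0.15 0 0 0 70;0 0 0.19 0 0 0 70;-0.03 -0.03 0.22 0 0 0 70;-0.06 -0.06 0.22 0 0 0 70;-0.09 -0.09 0.22 0 0 0 70;-0.12 -0.12 0.22 0 0 0 70;-0.15 -0.15 0.22 0 0 0 70;-0.18 -0.18 0.22 0 0 0 70;-0.2 -0.22 0.22 0 0 0 70;-0.2 -0.26 0.22 0 0 0 70;-0.2 -0.30 0.22 0 0 0 70;-0.2 -0.33 0.22 0 0 0 70;-0.2 -0.35 0.22 0 0 0 70"

```text
time_s: 33.53
tool_pos: [352.5, -40.6, 254.6]
orientation: [-179.9, 0.1, 170.0]
force: [0.4, 0.9, -0.4]
grip_width: 0.702
grasp_force: 0.0
```

```bash
python3 s.py top14 side14; python3 sp.py top14.npz
python3 - <<'E'
from h import *
d=dict(np.load('top14.npz'));P=cloud(d);hsv=cv2.cvtColor(d['color'],cv2.COLOR_RGB2HSV)
m=np.zeros(hsv.shape[:2],bool);m[150:320,370:460]=1
f=m&(hsv[...,1]<60)&(hsv[...,2]>190)&(P[...,2]<25)&(P[...,2]>6);v,u=np.where(f);print('folder',cv2.minAreaRect(np.array([ray(d,a,b,10)[:2] for a,b in zip(u,v)],np.float32)),f.sum(),np.median(P[f][:,2]))
q=P[...,:2]-np.array([600,25.4]);cx=q@[.9854,-.1702];cy=q@[.1702,.9854]
for s in(1,-1):
  k=(cx<85)&(cx>-60)&(s*cy>115)&(s*cy<200)&(P[...,2]>90)&(P[...,2]<175)
  p=np.polyfit(P[k][:,2],s*cy[k],1);print('flap',s,k.sum(),'rad',round(np.pi/2+np.arctan(p[0]),2))
E
```

```text
{'time_s': np.float64(33.53), 'tool_pos': array([352.48, -40.55, 254.57]), 'orientation': array([-1.7991e+02,  8.0000e-02,  1.7001e+02]), 'force': array([ 0.44,  0.93, -0.44]), 'grip_width': np.float64(0.7), 'grasp_force': np.float64(0.0), 'qpos': array([-18.47,  -3.67, -33.81,  59.76,  -0.07,  -8.48])}
[552.9 313.9  24.5  59.5] px [159. 196.]
[479.3 313.3  22.   65.1] px [157. 225.]
[398.4 316.7  24.5  59.2] px [154. 259.]
carton
folder ((473.904541015625, -318.85858154296875), (22.484296798706055, 190.88580322265625), 88.3731689453125) 662 10.63577750474849
flap 1 2593 rad 2.32
flap -1 2033 rad 2.3
```

View pics/top14.png

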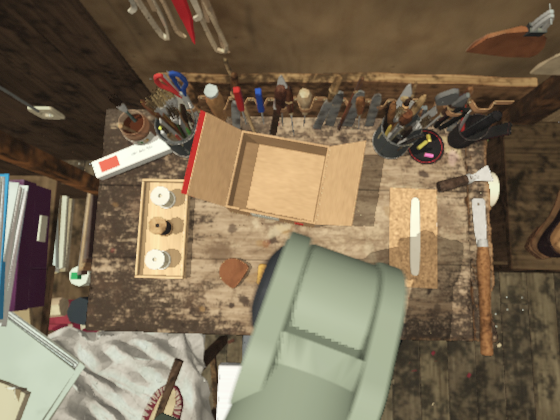

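The picture shows three spools upright in the tray at (159,196), (157,225) and (154,259). The carton is empty, both flaps are open, and the folder is centred on the mat at (414,237). I hand in.

```bash
python3 -c "
from cell import arm
print(arm.sign_off())"
```

```text
the job is handed in; nothing more can be done
None
```

I opened both flaps with the folder, stood all three spools upright in the tray, laid the folder back in the middle of its mat, and handed the job in at about 34 s; no verdict came back. One risk: the wrist force read 41 N while gripping the first spool, just over the 40 N pressing limit if that was the gripper's body.

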